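# Pack out the model press with spacer plates and keep it clamped

### The job

Try the empty press first: push the red plate on the sprung ram fully home once, feel that it does not reach the wooden model block, and let it spring back. Then stand orange plates from the rack upright in the gap between ram and block, side by side and seated on the channel floor, until the ram pinches the stack against the block clearly before the end of its stroke; unused plates stay in the rack. Finish while still holding: keep pushing the ram so its black nose is visibly compressed on the stack, without crushing the block, and leave the tape roll, red bowl and white bottles alone.

Things in the scene. Friction and masses are not known exactly. Their poses are not given: they have to be found in the camera images.
- press: Small grey press, fixed; base 243 x 76 mm, top at z = 10 mm. x axis: the ram's push direction, from red plate to wooden block. Origin on the table, on the centre line, below the front of the black nose at rest. The gap is a channel: floor z = 10 mm, 49 mm wide along y, its low walls reach z = 22 mm, from x = -10 to 75 mm.
- ram (a joint): Travel of the sprung steel ram along the press's +x: 0 at rest (pulled out by its spring), 0.030 m fully home against its stop. The spring resists with about 2.4 N at rest and 6 N fully home, and returns the ram when it is let go.
- nose (a joint): Compression of the sprung black rubber nose on the front of the ram: 0 free, 0.005 m fully compressed; 2.5 N per mm. It reads above 0 only while the nose presses on something.
- push_face (a point): Centre (z = 52 mm) of the near face of the red upright push plate at the ram's rear end; moves with the ram. The plate is 50 mm wide (y), 6 mm thick, from z = 19 to 85 mm. It is 110 mm behind the front of the nose. Pushed along the press's +x, e.g. with closed fingers.
- nose_face (a point): Centre of the flat front of the black nose (38 mm wide, 34 mm high), at z = 36 mm; moves with ram and nose.
- block_face (a point): Centre (z = 36 mm) of the flat near face of the two-tone wooden model block: 44 mm wide, 40 mm long, top at z = 60 mm, fixed, dark steel backstop behind it. With the ram at rest the gap from nose_face to block_face is 42 to 62 mm, different each time; a full stroke in the empty gap never reaches the block.
- rack: Pale wooden rack, fixed, 146 x 66 mm, four orange plates upright in slots 32 mm apart along its x axis; slot floors at z = 10 mm, ridges up to z = 22 mm. Origin on the table under its centre. The plates' thickness lies along the rack's x, their width along its y.
- plate1_center (a point): Centre of orange packing plate 1: a loose upright plate 14 mm thick (its x), 44 mm wide (its y), 50 mm tall (its z), 60 g. At the start it stands in the rack with its top at z = 60 mm; it can be gripped across its 44 mm width, above the rack's ridges and the press's walls.
- plate2_center (a point): Centre of orange packing plate 2: a loose upright plate 14 mm thick (its x), 44 mm wide (its y), 50 mm tall (its z), 60 g. At the start it stands in the rack with its top at z = 60 mm; it can be gripped across its 44 mm width, above the rack's ridges and the press's walls.
- plate3_center (a point): Centre of orange packing plate 3: a loose upright plate 14 mm thick (its x), 44 mm wide (its y), 50 mm tall (its z), 60 g. At the start it stands in the rack with its top at z = 60 mm; it can be gripped across its 44 mm width, above the rack's ridges and the press's walls.
- plate4_center (a point): Centre of orange packing plate 4: a loose upright plate 14 mm thick (its x), 44 mm wide (its y), 50 mm tall (its z), 60 g. At the start it stands in the rack with its top at z = 60 mm; it can be gripped across its 44 mm width, above the rack's ridges and the press's walls.
- tape: Roll of beige tape, 104 mm across, 25 mm high, lying on the table; leave alone. Origin at the centre of its underside.
- red_bowl: Red wavy bowl, 96 mm across, 41 mm high; leave alone. Origin at the centre of its underside.
- white_bottle: White bottle, 45 mm across, 96 mm high, standing apart from the others on the left; leave alone. Origin at the centre of its underside.
There are look-alikes about, which are no part of the job. Leave any pink, purple or yellow look-alike of the part that bears plate1_center alone.

How it is judged:
By the outcome, as a careful person would: the job done as asked, in the order asked, and still so for the second after the job is handed in, while the arm keeps its last pose, push and grip.
It also fails if it takes over 72 s, if anything falls off the work surface, if the arm or the gripper's body presses on something with over 40 N, if the wrist force passes 120 N, or if a joint passes its speed limit or range.

### The arm

A 6-joint arm with a two-finger parallel gripper is mounted at the origin on the work surface; the furniture and walls round the work are solid. World frame = base frame: x ahead of the robot, y to its left, z up, the work surface at z = 0. Lengths are in m, angles in rad, forces in N, time in s.
With the tool pointing down it reaches from about 0.325 to 0.775 m from the base axis. Payload 5.5 kg.
Tool frame: the origin (TCP) lies at the very end of the fingers, on their centre line; the grasp point (between the pads) lies grip_point_offset behind it (grip_point_offset is the distance from the TCP to the grasp point, in m); z points along the fingers, x is the direction in which the jaws open and shut, and the axes are right-handed (so a half turn about z gives the same grasp; the last joint's range is limited). The gripper opens to 85 mm and grips with 20 to 120 N. Pads are 22 mm wide; open, the fingers measure 114 mm over their backs; the gripper's body (76 mm by 85 mm) begins 54 mm behind the grasp point. The pads swing forward as they close: fully open they stand 13 mm farther back than shut.
Start: joints at [-1.182, 0.091, 1.231, -0, 1.82, -0.057], TCP at [0.259, -0.541, 0.231] pointing down, gripper open.
Joint ranges: [-2.87, 2.87], [-0.86, 2.18], [0.17, 2.46], [-1.51, 4.65], [0.06, 2.69], [-2.65, 2.65]. Speed limits (rad/s): [2.57, 2.57, 3.01, 3.14, 3.14, 3.14].

### API

Orientations are given as a 3x3 rotation matrix whose columns are the frame's x, y, z axes.
In Python, from cell import * gives the robot as it stands. Calls block until the motion is done:
- move_pose(position, orientation): joint-space move of the TCP to a pose.
- movel(position, frame=None, velocity=0.15): straight line of the TCP; frame=None keeps the orientation; velocity is the mean speed in m/s.
- move_joints(angles): joint-space move.
- command_gripper(opening, strength=None): finger opening in m; strength is the grip in N (None keeps the last); returns when the fingers have stopped.
- sleep(seconds).
- solve_ik(position, orientation): joint angles nearest the present ones, or None.
- observe(): the state.
- read_camera(name): name is "scene" or "side" or "wrist"; returns a dict with "img" (384x512x3 uint8, red, green, blue), "z_map" (384x512 float32, m along the optical axis (not along the pixel's ray), 0 where there is no reading), "mtx" (3x3 intrinsics, pixels), "eye" and "attitude" of the camera in the world. Camera axes: x right, y up, looking along -z (the intrinsics and any distortion apply to the point x, -y, -z); pixel columns grow to the right and rows downward; lengths in m; the calibration is good to about 2 mm. A picture is of the moment at which its call begins.
A pose or a line that the arm cannot do raises MotionError and nothing moves.
- close_job(): hands the job in, once; it reports no verdict.
The state is a dict: "time_s": time; "qpos": joint angles; "joint_velocities": joint speeds; "tau": joint torques, N m; "position": TCP position; "orientation": TCP orientation; "contact_force": force on the tool from outside, world axes, zero at the start; "wrist_torque": the same for the moment, N m; "finger_gap": finger opening in m.
Only numpy, scipy, OpenCV 4.12 (cv2) and the standard library are available. Lean on these libraries where they do the work, as an engineer would, in place of code of your own. Each camera call takes 0.05 s, during which the arm holds its last target.

## Working session

There is one attempt and no reset: what is moved stays moved. The work goes in short steps, each a Python script; the robot and the scene stay as the last script left them, time stands still between calls to the robot, and variables do not carry over. Pictures are saved under pics/ and viewed, and the job is handed in when it is done.

```bash
ls; mkdir -p pics; python3 - <<'E'
from cell import *
import cv2
for n in ["scene","side","wrist"]:
    c=read_camera(n); cv2.imwrite(f"pics/{n}0.png",c["img"][:,:,::-1]); print(n,c["mtx"].tolist(),c["eye"],c["attitude"],[k for k in c])
o=observe();print(o)
E
```

```text
pics
scene [[393.29072936029326, 0.0, 249.51590647117683], [0.0, 393.29072936029326, 191.4183589531832], [0.0, 0.0, 1.0]] [0.10447828 0.75566461 1.08207403] [[-0.8545492   0.4035127  -0.32699109]
 [-0.51932142 -0.65520748  0.54864235]
 [ 0.00713715  0.63865535  0.76945981]] ['img', 'z_map', 'mtx', 'eye', 'attitude']
side [[397.2130432880364, 0.0, 254.54213440048756], [0.0, 397.2130432880364, 193.70927603208918], [0.0, 0.0, 1.0]] [0.40303766 0.93623758 0.64016777] [[-9.88399783e-01  7.91976179e-02 -1.29590148e-01]
 [-1.51873565e-01 -5.12391988e-01  8.45215281e-01]
 [ 5.38083145e-04  8.55091918e-01  5.18476154e-01]] ['img', 'z_map', 'mtx', 'eye', 'attitude']
wrist [[325.4842231555233, 0.0, 246.69742659647383], [0.0, 325.4842231555233, 192.0887018920149], [0.0, 0.0, 1.0]] [ 0.32219334 -0.51110024  0.37364385] [[ 0.43123353  0.86546079  0.25498091]
 [-0.90223801  0.4142967   0.11968633]
 [-0.00205392 -0.28166623  0.95951025]] ['img', 'z_map', 'mtx', 'eye', 'attitude']
{'time_s': 0.15, 'qpos': array([-1.18169305e+00,  9.17165640e-02,  1.23162249e+00,  3.27731406e-05,
        1.81979827e+00, -5.67126955e-02]), 'joint_velocities': array([-0.00011773, -0.00279072, -0.00541981,  0.00048002, -0.00041597,
       -0.00031796]), 'tau': array([ 1.78729995e-03, -4.59371781e+01, -4.18526351e+01,  7.21057040e-05,
        9.53965267e-03, -1.68800739e-05]), 'position': array([ 0.25863665, -0.54115682,  0.23038479]), 'orientation': array([[ 4.31201080e-01, -9.02255684e-01, -5.56599492e-04],
       [-9.02254541e-01, -4.31201423e-01,  1.44126282e-03],
       [-1.54039406e-03, -1.19279665e-04, -9.99998806e-01]]), 'contact_force': array([-0.31405401,  0.77051166, -0.45383929]), 'wrist_torque': array([ 0.02480046,  0.00068174, -0.01429011]), 'finger_gap': 0.08554999737813597}
```

View pics/scene0.png

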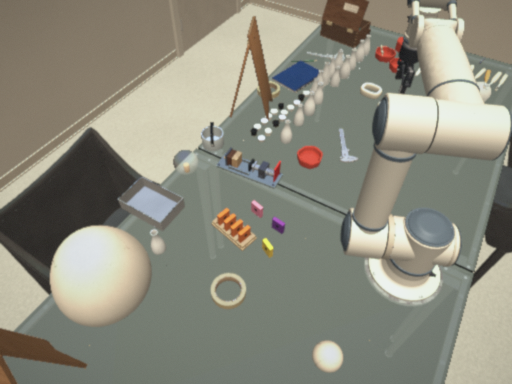

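View pics/side0.png

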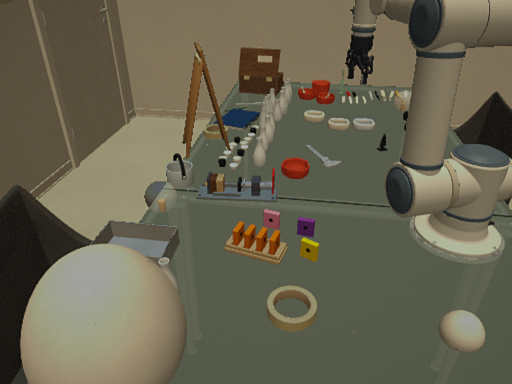

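The scene view shows the press around (250,168), with the red plate at (277,170) and the block at (233,158). The rack is at (233,228), the pink, purple and yellow look-alikes lie beside it, and the red bowl is at (310,157). Next I'll get rough positions.

```bash
cat > h.py <<'E'
import numpy as np, cv2
from cell import *
def cloud(c):
    K=c["mtx"];z=c["z_map"];v,u=np.mgrid[:z.shape[0],:z.shape[1]]
    p=np.stack([(u-K[0,2])/K[0,0]*z,-(v-K[1,2])/K[1,1]*z,-z],-1)
    return p@c["attitude"].T+c["eye"]
def ray(c,uv,zp):
    K=c["mtx"];d=np.array([(uv[0]-K[0,2])/K[0,0],-(uv[1]-K[1,2])/K[1,1],-1.])
    d=c["attitude"]@d; e=c["eye"]; return e+d*(zp-e[2])/d[2]
def save(c,name,box=None,s=1):
    im=c["img"][:,:,::-1]
    if box: im=im[box[1]:box[3],box[0]:box[2]]
    cv2.imwrite("pics/"+name,cv2.resize(im,None,fx=s,fy=s,interpolation=cv2.INTER_CUBIC))
E
python3 - <<'E'
from h import *
c=read_camera("scene"); save(c,"s1.png",(200,130,330,270),4.2)
P=cloud(c)
for uv in [(277,170),(233,158),(252,165),(224,216),(246,236),(228,290),(310,157),(157,240),(257,208),(278,225),(267,246),(230,178),(280,185)]:
    print(uv,np.round(P[uv[1],uv[0]],3))
c=read_camera("side"); save(c,"d1.png",(190,150,330,270),4.5)
E
```

```text
(277, 170) [ 0.505 -0.103  0.066]
(233, 158) [ 0.672 -0.077  0.059]
(252, 165) [ 0.603 -0.096  0.044]
(224, 216) [0.561 0.15  0.048]
(246, 236) [0.465 0.169 0.03 ]
(228, 290) [ 0.422  0.341 -0.001]
(310, 157) [ 0.454 -0.281  0.005]
(157, 240) [0.675 0.343 0.068]
(257, 208) [0.488 0.062 0.041]
(278, 225) [0.397 0.083 0.038]
(267, 246) [0.385 0.177 0.049]
(230, 178) [ 0.659 -0.033  0.   ]
(280, 185) [ 0.488 -0.104 -0.005]
```

View pics/s1.png

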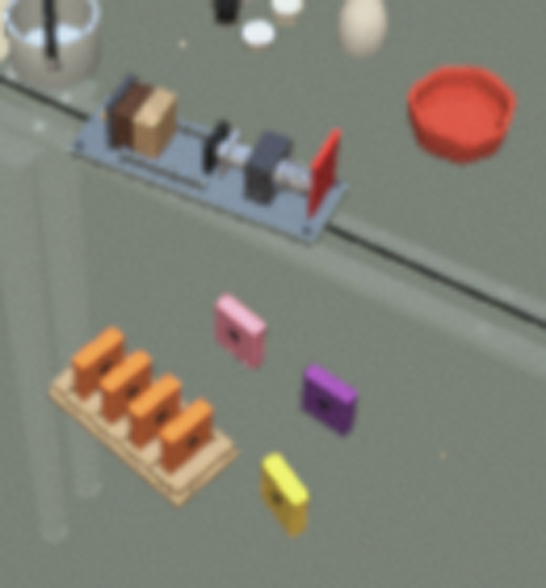

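View pics/d1.png

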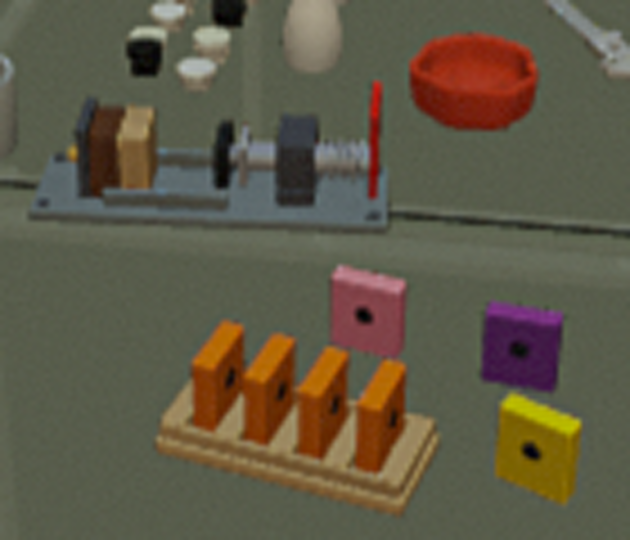

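The close-ups show the press running roughly along world +x, about 8° off. The nose is near crop pixel (215,147) in s1 and the block at (145,120). The four orange plates stand in the rack. I'll look from the wrist next.

```bash
python3 - <<'E'
from h import *
import cell
print(getattr(cell,'grip_point_offset',None),[n for n in dir(cell) if not n.startswith('_')])
def R(phi,s=1):
    y=np.array([np.cos(phi),np.sin(phi),0])*s; z=np.array([0,0,-1.]); x=np.cross(y,z); return np.column_stack([x,y,z])
for phi,s,p in [(0.14,1,(0.57,-.09,.22)),(0.14,-1,(0.57,-.09,.22)),(-.4,1,(.5,.16,.2)),(-.4,-1,(.5,.16,.2))]:
    q=solve_ik(p,R(phi,s)); print(phi,s,None if q is None else np.round(q,2))
E
```

```text
0.0187 ['MotionError', 'close_job', 'command_gripper', 'grip_point_offset', 'move_joints', 'move_pose', 'movel', 'observe', 'read_camera', 'sleep', 'solve_ik']
0.14 1 [-0.22  0.03  1.32 -0.    1.8  -1.93]
0.14 -1 [-0.22  0.03  1.32 -0.    1.8   1.22]
-0.4 1 [ 0.24 -0.12  1.49 -0.    1.77 -0.93]
-0.4 -1 [ 0.24 -0.12  1.49 -0.    1.77  2.22]
```

View pics/wrist0.png

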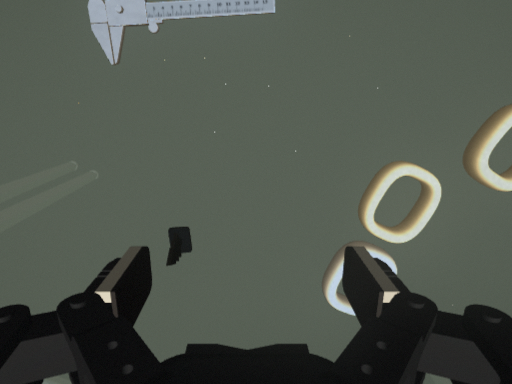

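The wrist view shows the calliper and rings, with the fingers at the bottom. Image up is tool −y. I'll use s=−1, so the camera looks ahead over the press.

```bash
cat >> h.py <<'E'
def R(phi,s=-1):
    y=np.array([np.cos(phi),np.sin(phi),0])*s; z=np.array([0,0,-1.]); x=np.cross(y,z); return np.column_stack([x,y,z])
E
python3 - <<'E'
from h import *
import pickle
move_pose((0.53,-.10,.24),R(.14)); sleep(.2)
c=read_camera("wrist"); pickle.dump(c,open("wp.pkl","wb")); save(c,"wp.png",None,1.5)
move_pose((0.46,.155,.22),R(-.3)); sleep(.2)
c=read_camera("wrist"); pickle.dump(c,open("wr.pkl","wb")); save(c,"wr.png",None,1.5)
print(observe()["time_s"])
E
```

```text
3.6583
```

View pics/wp.png

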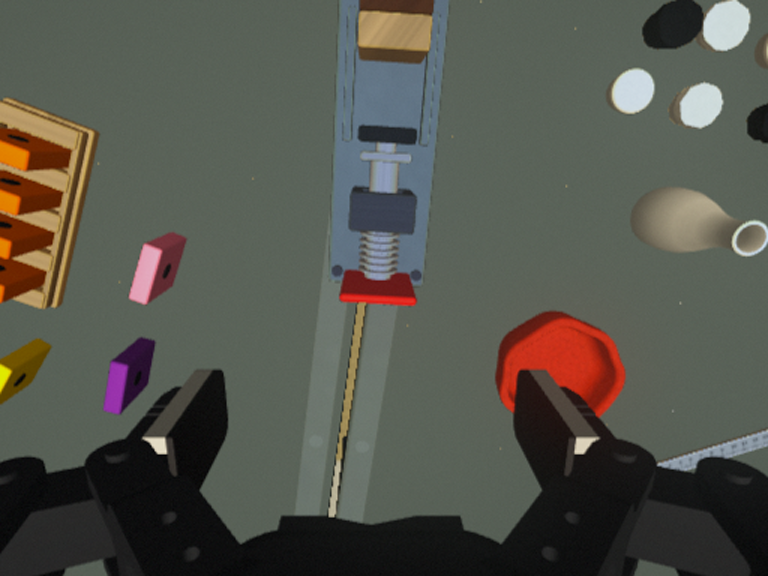

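View pics/wr.png

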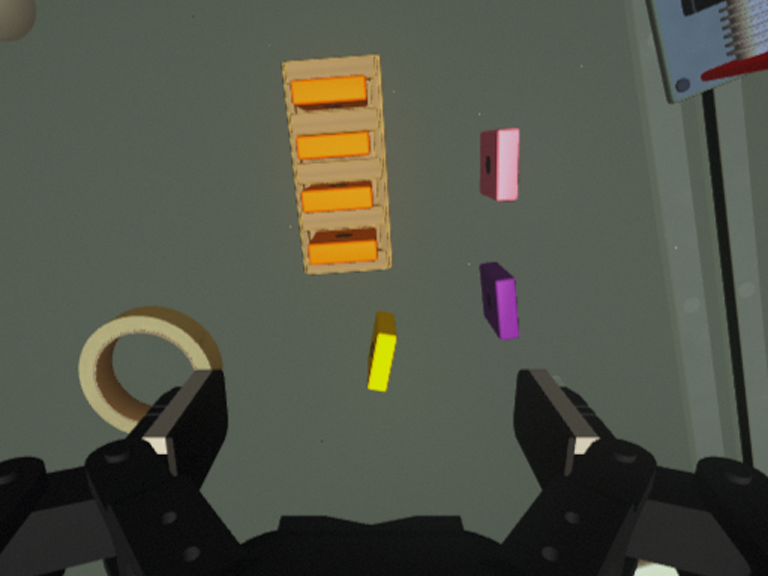

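The press view shows the red plate top edge near (378,303), the nose at (387,133) and the block's near face at (393,55), in 1.5× pixels. The rack view shows the orange tops at (330,90), (333,145), (337,198) and (343,252). I'll get numbers from these.

```bash
python3 - <<'E'
from h import *
import pickle
c=pickle.load(open("wr.pkl","rb")); hsv=cv2.cvtColor(c["img"],cv2.COLOR_RGB2HSV)
P=cloud(c)
m=((hsv[...,0]>8)&(hsv[...,0]<20)&(hsv[...,1]>180)&(hsv[...,2]>150)).astype(np.uint8)
n,l,st,ce=cv2.connectedComponentsWithStats(m)
for i in range(1,n):
    if st[i,4]<100: continue
    ys,xs=np.where((l==i)); pts=np.stack([xs,ys],1).astype(np.float32)
    r=cv2.minAreaRect(pts); b=cv2.boxPoints(r)
    w=np.array([ray(c,p,.06) for p in b]); ctr=ray(c,r[0],.06)
    e=[w[1]-w[0],w[2]-w[1]]; e.sort(key=lambda a:-np.linalg.norm(a))
    print("plate",st[i,4],np.round(ctr,4),[round(float(np.linalg.norm(a)),4) for a in e],"ang",np.degrees(np.arctan(e[0][1]/e[0][0])), "zmed",np.median(P[ys,xs,2]))
c=pickle.load(open("wp.pkl","rb")); P=cloud(c)
save(c,"wp_a.png",(215,0,305,130),5.5); 
# profile along center
for v in range(0,215,1):
    u=int(round(262-(v)*(262-252)/200)); p=P[v,u]; print(v,u,np.round(p,3),c["img"][v,u]) if (v<50 or 78<v<100 or v>180) and v%2==0 else None
E
```

```text
plate 344 [0.5642 0.1462 0.06  ] [0.0433, 0.0137] ang 76.79370022205012 zmed 0.060436364388049335
plate 298 [0.5344 0.1536 0.06  ] [0.0435, 0.014] ang 76.75951620959293 zmed 0.06018915578601303
plate 278 [0.5036 0.1613 0.06  ] [0.0434, 0.014] ang 76.73238452267822 zmed 0.060470571580200055
plate 446 [0.4711 0.1684 0.06  ] [0.0433, 0.014] ang 76.85387453178762 zmed 0.06071431560118029
0 262 [ 0.682 -0.093  0.061] [75 49 34]
2 262 [ 0.681 -0.094  0.06 ] [76 48 34]
4 262 [ 0.679 -0.094  0.062] [76 48 32]
6 262 [ 0.678 -0.094  0.059] [77 49 32]
8 262 [ 0.676 -0.094  0.06 ] [124 106  62]
10 262 [ 0.675 -0.095  0.061] [180 151 102]
12 261 [ 0.672 -0.094  0.062] [183 152 106]
14 261 [ 0.671 -0.094  0.061] [182 152 103]
16 261 [ 0.669 -0.094  0.062] [179 149 104]
18 261 [ 0.668 -0.095  0.062] [173 143  98]
20 261 [ 0.666 -0.095  0.061] [171 142  97]
22 261 [ 0.665 -0.095  0.061] [169 143  97]
24 261 [ 0.663 -0.095  0.061] [166 139  96]
26 261 [ 0.662 -0.096  0.061] [168 139  98]
28 261 [ 0.66  -0.096  0.061] [168 141  97]
30 260 [ 0.658 -0.095  0.061] [168 140  91]
32 260 [ 0.657 -0.096  0.0
[... 844 characters left out ...]
11   0.048] [145 156 184]
186 253 [ 0.51  -0.111  0.048] [128 119 142]
188 253 [ 0.509 -0.111  0.053] [103  27  25]
190 252 [ 0.509 -0.11   0.06 ] [105  28  26]
192 252 [ 0.509 -0.109  0.068] [104  25  25]
194 252 [ 0.509 -0.109  0.076] [106  27  26]
196 252 [ 0.509 -0.109  0.083] [124  24  22]
198 252 [ 0.508 -0.109  0.087] [226  37  30]
200 252 [ 0.506 -0.11   0.086] [227  44  35]
202 252 [ 0.504 -0.11   0.086] [187  78  71]
204 252 [ 0.6   -0.091  0.383] [106 115 109]
206 252 [ 0.472 -0.116  0.001] [106 114 108]
208 252 [ 0.47  -0.116  0.003] [107 115 108]
210 252 [ 0.467 -0.117  0.003] [107 115 109]
212 251 [ 0.464 -0.116  0.003] [108 116 109]
214 251 [ 0.461 -0.116  0.001] [108 116 109]
```

```bash
sleep 1
```

```text
(no output)
```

View pics/wp_a.png

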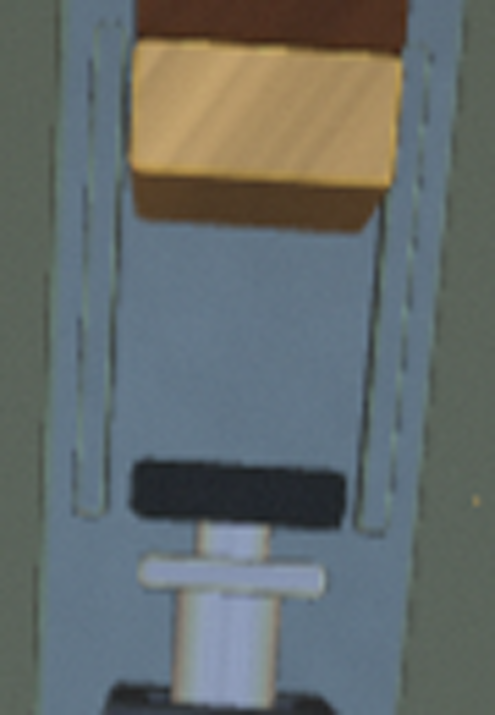

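```bash
python3 - <<'E'
from h import *
import pickle
c=pickle.load(open("wp.pkl","rb"))
def f(a,b,z,n):
    p=ray(c,a,z);q=ray(c,b,z); d=p-q; print(n,np.round((p+q)/2,4),"w",round(float(np.linalg.norm(d)),4),"ang",np.degrees(np.arctan2(-d[0],d[1]))); return (p+q)/2
k=lambda u,v:(u/5.5+215-.4,v/5.5-.4)
B=f(k(133,172),k(390,187),.06,"block")
N=f(k(133,461),k(346,472),.053,"nose")
hsv=cv2.cvtColor(c["img"],cv2.COLOR_RGB2HSV)
m=((hsv[...,0]<6)|(hsv[...,0]>174))&(hsv[...,1]>150)&(hsv[...,2]>170); m[:,:200]=0;m[:,300:]=0
ys,xs=np.where(m); r=cv2.minAreaRect(np.stack([xs,ys],1).astype(np.float32)); print(r)
bx=cv2.boxPoints(r); bx=bx[np.argsort(bx[:,1])][2:]; bx=bx[np.argsort(bx[:,0])]
T=f(bx[0],bx[1],.085,"red")
w1=f(k(100,515),k(373,533),.022,"walls near ends")
for a,b in [(T,N),(T,B),(N,B)]: d=(b-a)[:2]; print(np.linalg.norm(d),np.degrees(np.arctan2(d[1],d[0])))
E
```

```text
block [ 0.6568 -0.0975  0.06  ] w 0.0424 ang 4.918883683803068
nose [ 0.6122 -0.1008  0.053 ] w 0.0374 ang 5.151802086207017
((251.03659057617188, 199.35922241210938), (50.146766662597656, 5.334155082702637), 3.2704882621765137)
red [ 0.5036 -0.1089  0.085 ] w 0.0484 ang 4.518488030030565
walls near ends [ 0.6029 -0.1027  0.022 ] w 0.0529 ang 4.346023130370581
0.10898363846614229 4.282996730620388
0.1536913363699912 4.2528253318753215
0.04470774984884864 4.179276795546779
```

The gap is about 44.7 mm and the axis yaw about 4.4°. Two plates should pinch near 17 mm of travel, while one (30.7 mm) would not. Next is the empty press.

```bash
cat >> h.py <<'E'
PHI=np.radians(4.4); O=np.array([.6122,-.1008])
ex=np.array([np.cos(PHI),np.sin(PHI)]); ey=np.array([-ex[1],ex[0]])
def W(x,y,z): return np.array([*(O+x*ex+y*ey),z])
def fx(): 
    return float(observe()["contact_force"][:2]@ex)
def px():
    return float((observe()["position"][:2]-O)@ex)
E
python3 - <<'E'
from h import *
command_gripper(0.0,40)
move_pose(W(-.150,0,.12),R(PHI)); movel(W(-.150,0,.045),velocity=.15)
f0=fx(); print("f0",f0, observe()["time_s"],observe()["finger_gap"])
x=-.135
movel(W(x,0,.045),velocity=.06)
while x<-.07:
    f=fx()-f0
    print(round(x,4),round(px(),4),round(f,2))
    if f<-13: break
    x+= .004 if f>-1 or x<-.10 else .002
    movel(W(x,0,.045),velocity=.06)
o=observe(); print(o["time_s"],o["contact_force"])
c=read_camera("wrist"); save(c,"push1.png",None,1.5)
c=read_camera("side"); save(c,"push1s.png",(190,150,330,270),4.5)
E
```

```text
f0 -0.5718917631543466 6.175 -0.0002292569940262823
-0.135 -0.1345 0.72
-0.131 -0.1309 0.17
-0.127 -0.1269 0.45
-0.123 -0.1228 0.95
-0.119 -0.1193 -2.12
-0.115 -0.1151 -2.29
-0.111 -0.1111 -2.82
-0.107 -0.1072 -3.24
-0.103 -0.1032 -4.04
-0.099 -0.0993 -4.05
-0.097 -0.0973 -3.71
-0.095 -0.0953 -5.06
-0.093 -0.0934 -5.0
-0.091 -0.0914 -5.3
-0.089 -0.0901 -8.49
-0.087 -0.09 -16.95
10.325 [-17.57362674  -0.02529676   6.83438242]
```

View pics/push1.png

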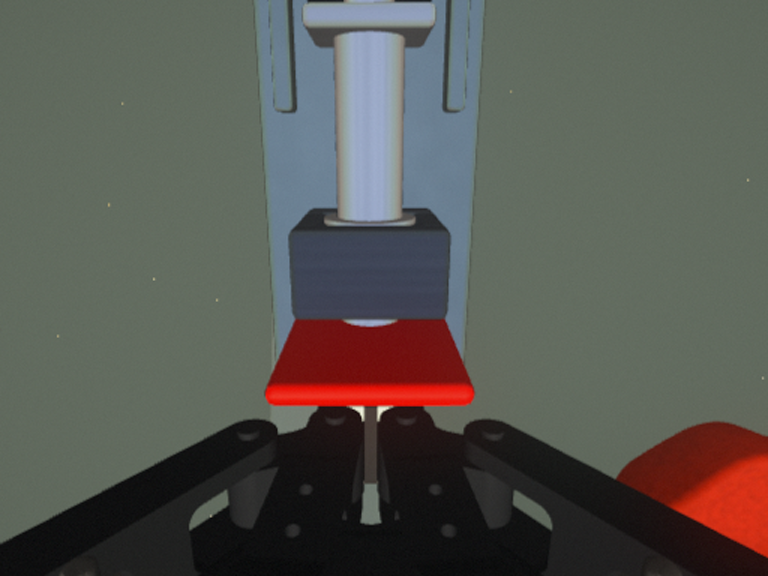

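View pics/push1s.png

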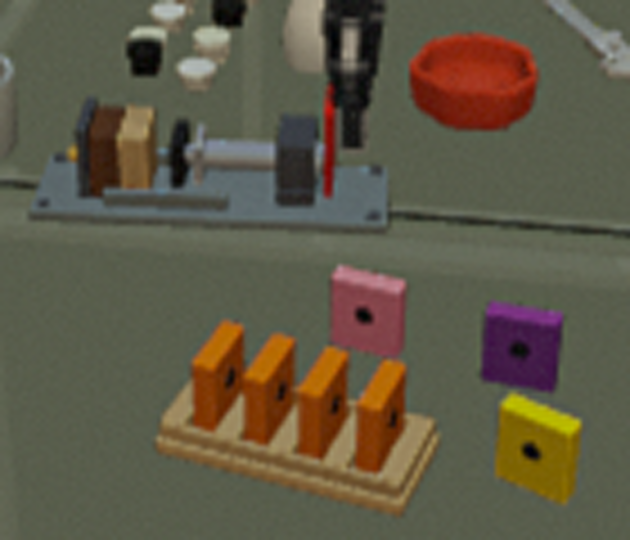

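The empty press pushed the full 30 mm. The spring force ramped from 2 to 5–6 N, then a hard stop brought it to 17 N. In the side view the nose (180,150) stays clear of the block (155,150). In the wrist view, fingers, plate and channel are all centred at column 370, so alignment is good. I'll let it spring back and fetch the first plate.

```bash
cat >> h.py <<'E'
PR=np.radians(-13.2)
ZG=.030
def pick(p):
    move_pose((p[0],p[1],.13),R(PR)); movel((p[0],p[1],ZG),velocity=.15)
    command_gripper(.03,35); o=observe(); print("grip",o["finger_gap"],o["time_s"],np.round(o["contact_force"],2))
    movel((p[0],p[1],.13),velocity=.2); print("lift gap",observe()["finger_gap"])
E
python3 - <<'E'
from h import *
movel(W(-.121,0,.045),velocity=.1); movel(W(-.150,0,.045),velocity=.1); sleep(.2)
movel(W(-.150,0,.13),velocity=.25)
c=read_camera("side"); save(c,"rel.png",(190,150,330,270),4.5)
command_gripper(.075)
pick((.5642,.1462))
c=read_camera("wrist"); save(c,"lift1.png",None,1.5)
print(observe()["time_s"],observe()["contact_force"])
E
```

```text
grip 0.04327682609450024 15.075 [-0.47 -0.27  5.26]
lift gap 0.043441327212723084
15.775 [-0.0942705   0.11892294 -0.13421095]
```

View pics/rel.png

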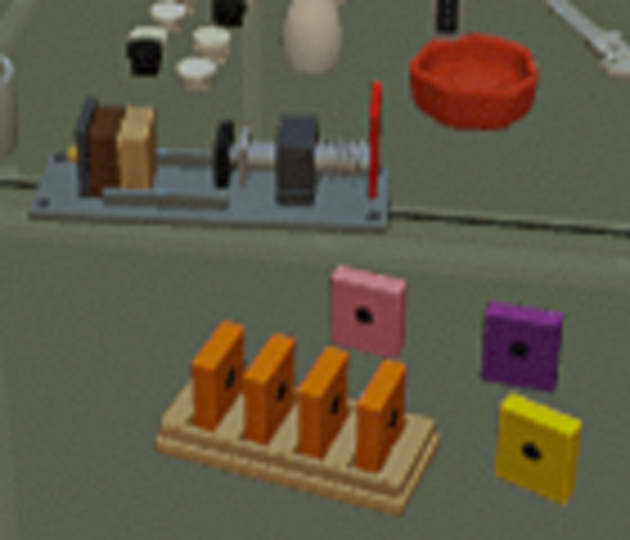

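View pics/lift1.png

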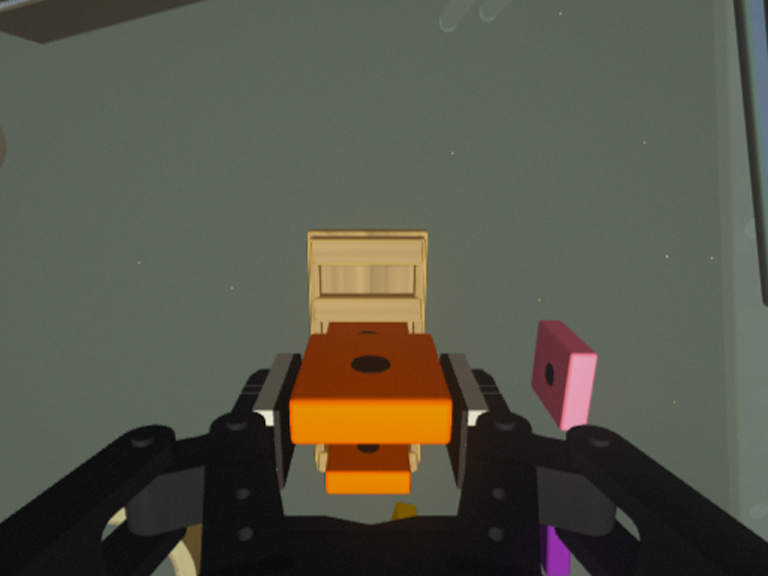

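The ram is back at rest, with the red plate at (377,140) in rel.png. Plate 1 is held straight, centred at (370,400). I'll place it.

```bash
cat >> h.py <<'E'
def place(x):
    move_pose(W(x,0,.13),R(PHI)); movel(W(x,0,.045),velocity=.15); f0=observe()["contact_force"][2]
    for z in (.036,.033,.0308,.0300):
        movel(W(x,0,z),velocity=.06); f=observe()["contact_force"][2]-f0; print(z,round(float(f),2))
        if f>4: break
    command_gripper(.056); print("placed",observe()["time_s"])
    movel(W(x,0,.13),velocity=.2)
E
python3 - <<'E'
from h import *
place(.0327)
c=read_camera("wrist"); save(c,"pl1.png",None,1.5)
print(observe()["time_s"])
E
```

```text
0.036 -0.83
0.033 -0.54
0.0308 2.76
0.03 7.02
placed 18.8333
19.5333
```

View pics/pl1.png

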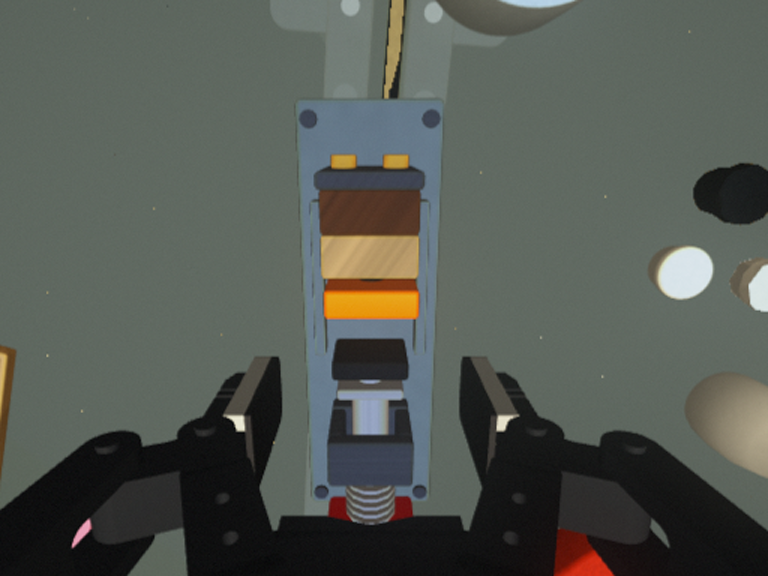

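Plate 1 stands upright in the channel at (371,305), square to the block. Its contact force suggests it is on the floor. Now the second plate.

```bash
python3 - <<'E'
from h import *
P=cloud(read_camera("wrist")); print("top z plate1",P[200:208,225:270,2].mean(),"block",P[165:180,225:270,2].mean())
command_gripper(.075)
pick((.5344,.1536))
place(.0115)
c=read_camera("wrist"); save(c,"pl2.png",None,1.5)
P=cloud(c)
hsv=cv2.cvtColor(c["img"],cv2.COLOR_RGB2HSV)
m=((hsv[...,0]>8)&(hsv[...,0]<20)&(hsv[...,1]>180)&(hsv[...,2]>150)).astype(np.uint8)
n,l,st,ce=cv2.connectedComponentsWithStats(m)
for i in range(1,n):
    if st[i,4]>100:
        p=ray(c,ce[i],.06)[:2]-O; print(ce[i],st[i],p@ex,p@ey,"z",np.median(P[l==i][:,2]))
print(observe()["time_s"])
E
```

```text
top z plate1 0.06154860418393209 block 0.060953874198451
grip 0.0435186060849196 22.175 [ 1.01 -0.11  4.37]
lift gap 0.04355888651434711
0.036 -0.8
0.033 -0.04
0.0308 2.98
0.03 6.45
placed 25.925
[247.94725738 172.80590717] [215 163  65  20 474] 0.032561720561172736 -0.0011489056308819062 z 0.06052017145804213
[247.18548387 204.52284946] [216 194  63  19 744] 0.010237921019470572 -0.0006514409083028737 z 0.06075547247224111
26.625
```

View pics/pl2.png

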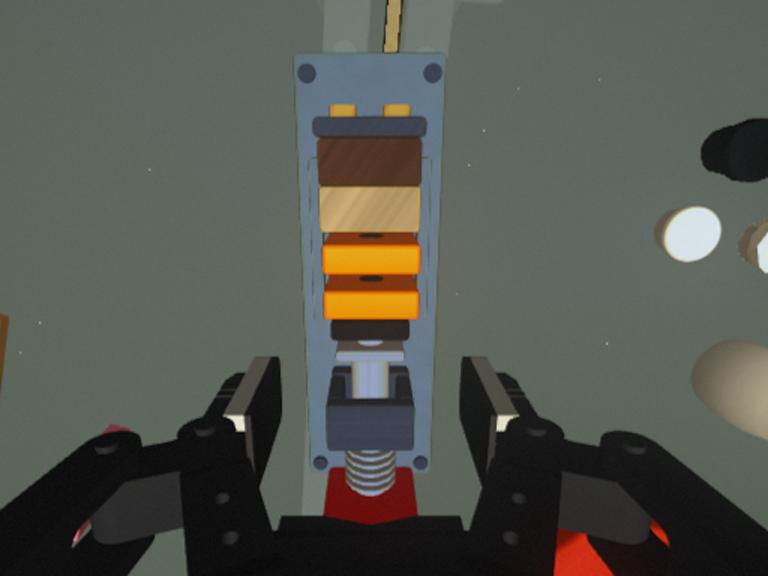

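Both plates stand square and seated (tops at z≈60–61 mm), with gaps to the nose, each other and the block. Now the pinch.

```bash
python3 - <<'E'
from h import *
movel(W(-.150,0,.13),velocity=.25); command_gripper(0.0,40)
movel(W(-.150,0,.045),velocity=.15); f0=fx(); print("f0",f0)
movel(W(-.1225,0,.045),velocity=.08)
x=-.1205
while x<-.092:
    movel(W(x,0,.045),velocity=.05); sleep(.1)
    f=np.mean([fx() for _ in range(3)])-f0; print(round(x,4),round(px(),4),round(f,2))
    if f<-9.5: break
    x+= .002 if x<-.1065 else .001
print(observe()["time_s"])
c=read_camera("wrist"); save(c,"hold.png",None,1.5)
c=read_camera("side"); save(c,"holds.png",(190,150,330,270),4.5)
c=read_camera("scene"); save(c,"holdc.png",(200,130,330,270),4.2)
E
```

```text
f0 0.4948539927880823
-0.1205 -0.1207 -0.19
-0.1185 -0.1187 -2.69
-0.1165 -0.1166 -4.12
-0.1145 -0.1145 -3.27
-0.1125 -0.1125 -4.71
-0.1105 -0.1105 -4.81
-0.1085 -0.1085 -4.75
-0.1065 -0.1066 -4.69
-0.1055 -0.1056 -5.37
-0.1045 -0.1046 -5.69
-0.1035 -0.1036 -6.48
-0.1025 -0.103 -6.78
-0.1015 -0.1023 -9.09
-0.1005 -0.1016 -11.28
34.1
```

View pics/hold.png

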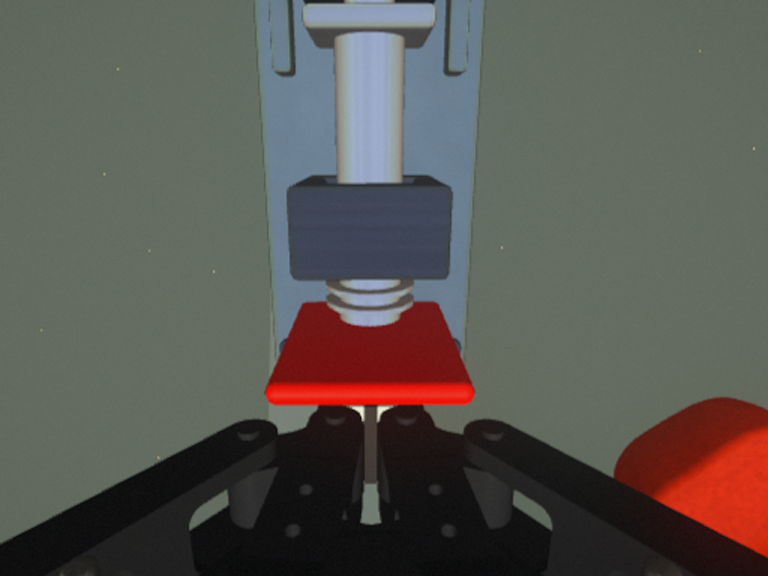

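View pics/holds.png

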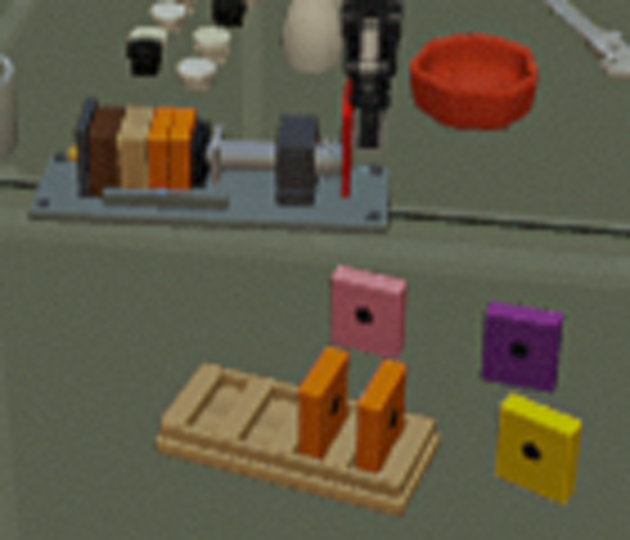

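View pics/holdc.png

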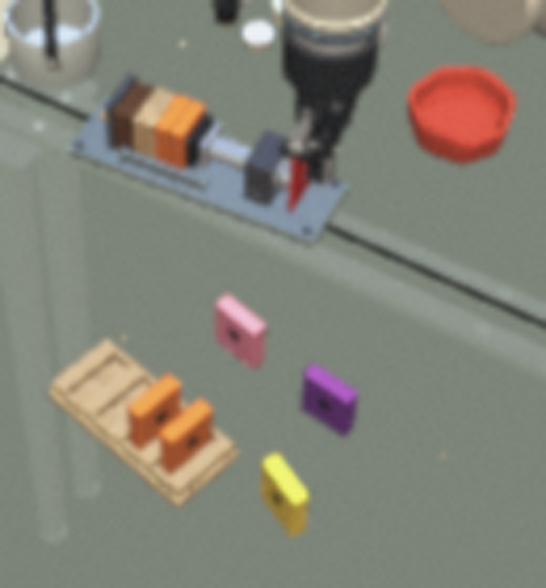

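The stack is closed up between nose and block, with two plates left in the rack. Force has risen to about 11 N at 19 mm of travel, which means roughly 2 mm of nose compression. I'll press about 1 mm more and check that it holds steady.

```bash
python3 - <<'E'
from h import *
movel(W(-.0991,0,.045),velocity=.03); sleep(.3)
for _ in range(4):
    print(round(px(),4),round(fx()-.49,2)); sleep(.3)
c=read_camera("side"); save(c,"fin.png",(200,160,290,220),8)
o=observe();print(o["time_s"],np.round(o["contact_force"],1))
E
```

```text
-0.1007 -13.15
-0.1007 -13.27
-0.1008 -13.88
-0.1008 -13.68
36.05 [-12.9  -0.5   5. ]
```

View pics/fin.png

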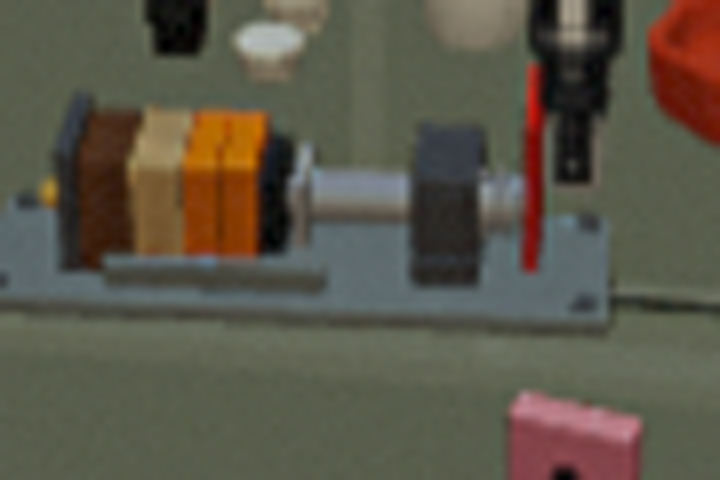

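The nose at (275,190) presses on two tight plates at (225,185) against the block, and the push is steady at about 13.5 N. I'm handing it in.

```bash
python3 - <<'E'
from h import *
close_job()
E
```

```text
the job is handed in; nothing more can be done
```

I did the empty press first, then packed two orange plates into the gap. I handed the job in at about 36 s with the ram still pinching the stack.

- **Empty press:** the ram went the full 30 mm to its hard stop, reaching 17 N. The side view showed the nose clear of the block, and the ram sprang back when released.
- **Plates:** the gap measured about 44.7 mm, so two plates were enough. Both stood square in the channel, with tops at about 60–61 mm by depth, so they were seated. The other two stayed in the rack.
- **Final hold:** the pinch began at about 17 mm of travel. I stopped at about 20 mm of the 30 mm stroke with a steady 13–14 N. From position and force, the nose is compressed about 3 mm of its 5 mm; I had no direct reading of it.
- **Other objects:** I never approached the tape roll, bowl, bottles or look-alikes. The last side and scene pictures show the bowl and the three look-alikes where they were. I did not check the tape or bottles again at the end.

No check failed or disagreed.

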